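Rock the clamped valve block free of the pump rig

TASK

A parts cup standing on the white pump rig is in the way: nest it upright inside its twin that stands on the bench. Then grip the dark valve block that is clamped tight in the rig's seat, rock it side to side at least twice each way before it leaves the clamp (about 5 to 10 degrees, along its longer side) while easing it up until it is free - a straight pull would lift the whole rig, which must stay flat where it is on the bench. Finish holding the block still and upright just clear of the clamp (about 20 mm above it), directly over its seat; do not put it down or let go, and leave the other things alone.

Things in the scene. Friction and masses are not known exactly. Their poses are not given: they have to be found in the camera images.
- rig: loose pump rig, 1.8 kg, standing on the bench: white plate 240 (x) x 300 (y) x 12 mm thick; a white motor with pump (76 mm diameter, lying along x, top 93 mm above the bench, from x -82 to +70 mm) stands on its +y half, the clamp seat on its -y half. Origin: centre of the plate's underside, on the bench; z up.
- seat (a point): centre of the clamp seat's floor, 20 mm above the bench, at (0, -70, 20) mm in the rig's frame, with its axes. Two cheeks (fixed at +y, sprung at -y) pinch the block's 44 mm wide faces with four steel pads at x -18 and +18 mm, 4 to 16 mm above the floor, reaching out to y -41 and +32 mm. No wall at the x ends: the block can rock about y, its top going to +x and -x.
- cheek (a joint): the sprung cheek's slide (m, grows towards the block; about 0 with the block in, at most 0.002 with it gone). It presses with about 25 N: a straight pull on the block needs some 30 N, more than the rig weighs. Rocking by 5 to 10 degrees lets each end slip in turn, so that the block can rise 2 to 3 mm a swing with little pull.
- block: dark grey valve block, 44 mm (x) x 36 mm (y) x 66 mm high, about 0.15 kg, with a brass port on top (6 mm, do not count on it). Origin: centre of its underside, at the start on the seat floor; axes as the rig's. Best gripped across its 44 mm (closing along x), in its upper half.
- block_top (a point): centre of the block's top face, 66 mm above its origin.
- cup_rig: grey plastic parts cup standing on the rig's plate close to the -x side of the block, in the way of a finger. 64 mm high; foot 38 mm, tapering out to 54 mm at 42 mm high, then a straight collar 62 mm in diameter from 46 mm up to the rim. 50 g. Inner floor 24 mm above its underside, mouth 57 mm wide. Origin: centre of its underside; z up.
- cup_bench: identical twin cup standing on the bench to the -y side of the rig. Nested, the other cup's underside rests on its inner floor, 24 mm above its own underside, so the upper cup's collar stands clear. Origin: centre of its underside.
- meter: bystander: red hand meter 150 x 75 x 33 mm lying on the bench. Origin: centre of its underside.
- driver: bystander: screwdriver lying on the bench. Origin: on its underside.
- coupling: bystander: steel pipe coupling, 36 mm diameter, 44 mm high, standing on the bench. Origin: centre of its underside.
Things that resemble listed ones, but are neither listed nor needed, are in the scene too. Leave any pink or yellow look-alike of the cup_rig alone.

How it is judged (in metres and radians):
On the way, in this order (a step that is already met when the one before it is completed fails the run):
1. the cup from the rig is nested upright in its twin on the bench and let go (horizontal distance between cup_rig and cup_bench below 0.006 m and z of cup_rig in the frame of cup_bench between 0.018 and 0.03 m and angle between each of cup_rig, cup_bench's own z axis and vertical below 0.12 rad and height (world z) of cup_bench below 0.006 m and contact force between the fingers and cup_rig below 0.1 N), for 0.2 s.
2. the block, gripped and still between the cheeks, is rocked to the seat's -x side (z of block in the frame of seat below 0.015 m and angle between block's own z axis and vertical above 0.06 rad and horizontal distance between block and seat below 0.012 m and contact force between the fingers and block above 0.5 N and x of block_top in the frame of seat below -0.0035 m), for 0.02 s.
3. then, still between the cheeks, to the +x side (z of block in the frame of seat below 0.015 m and angle between block's own z axis and vertical above 0.06 rad and horizontal distance between block and seat below 0.012 m and contact force between the fingers and block above 0.5 N and x of block_top in the frame of seat above 0.0035 m), for 0.02 s.
4. and back, still between the cheeks, to the -x side (all of step 2), for 0.02 s.
At the end, for the whole second after the job is handed in: block held still by the fingers, upright within 8 deg, within 20 mm sideways of the seat, underside 19 to 60 mm above the seat floor, off the rig; rig flat, within 30 mm of its start; the rig's cup released, nested in its upright twin (centres within 6 mm, 18 to 30 mm up) (all of step 1 and z of block in the frame of seat between 0.019 and 0.06 m and horizontal distance between block and seat below 0.02 m and angle between block's own z axis and vertical below 0.14 rad and linear speed of block below 0.02 m/s and contact force between the fingers and block above 1 N and contact force between block and rig below 0.1 N and distance of rig from where it was at the start of the episode below 0.03 m and angle between rig's own z axis and vertical below 0.03 rad and height (world z) of rig below 0.004 m); the arm keeps its last pose, push and grip.
It fails at once if the rig is lifted or tipped with the block (height (world z) of rig above 0.008 m or angle between rig's own z axis and vertical above 0.06 rad).
It fails at once if the meter, screwdriver or coupling is disturbed (distance of any of meter, driver, coupling from where it was at the start of the episode above 0.03 m).
It also fails if it takes over 51 s, if anything falls off the work surface, if the arm or the gripper's body presses on something with over 40 N, if the wrist force passes 120 N, or if a joint passes its speed limit or range.

ROBOT

A 7-joint arm with a two-finger parallel gripper is mounted at the origin on the work surface. World frame = base frame: x ahead of the robot, y to its left, z up, the work surface at z = 0. Lengths are in mm, angles in rad, forces in N, time in s.
With the tool pointing down it reaches from about 400 to 875 mm from the base axis. Payload 19.3 kg.
Tool frame: the origin (TCP) lies at the very end of the fingers, on their centre line; the grasp point (between the pads) lies 19 mm behind it (grip_point_offset is the z of the grasp point in the tool frame, in mm); z points along the fingers, x is the direction in which the jaws open and shut, and the axes are right-handed (so a half turn about z gives the same grasp; the last joint's range is limited). The gripper opens to 85 mm and grips with 20 to 120 N. Pads are 22 mm wide; open, the fingers measure 114 mm over their backs; the gripper's body (76 mm by 85 mm) begins 54 mm behind the grasp point. The pads swing forward as they close: fully open they stand 13 mm farther back than shut.
Start: joints at [-1.42, 0.521, -0.036, 1.599, 0.021, 1.021, -0.113], TCP at [136.901, 609.814, 231.291] pointing down, gripper open.
Joint ranges: [-2.91, 2.91], [-0.3, 2.13], [-1.5, 1.42], [0.17, 2.43], [-1.26, 4.41], [0.16, 1.93], [-2.52, 2.52]. Speed limits (rad/s): [1.89, 1.89, 2.39, 2.39, 3.01, 3.01, 3.01].

INTERFACE

Orientations are given as a 3x3 rotation matrix whose columns are the frame's x, y, z axes.
In Python, from workcell import movep, movel, goto_joints, open_gripper, clamp, wait, inverse_kinematics, read_state, camera, PlanningError, finish_job, grip_point_offset gives the robot as it stands. Calls block until the motion is done:
- movep(position, orientation): joint-space move of the TCP to a pose.
- movel(position, frame=None, max_speed=150, guard=None): straight line of the TCP; frame=None keeps the orientation; max_speed is the mean speed in mm/s. With guard (N) it stops when the force on the tool has changed by that much, and returns True; else False.
- goto_joints(angles): joint-space move.
- open_gripper() and clamp(): open the fingers fully, or close them until they stop; the grip force is fixed at half the most.
- wait(seconds).
- inverse_kinematics(position, orientation): joint angles nearest the present ones, or None.
- read_state(): the state.
- camera(name): name is "scene" or "top" or "wrist"; returns a dict with "image" (480x640x3 uint8, blue, green, red), "range_z" (480x640 float32, mm along the optical axis (not along the pixel's ray), 0 where there is no reading), "fx", "fy", "cx", "cy" (pixels), "cam_to_world" (4x4, takes a point from camera to world coordinates). Camera axes: x right, y up, looking along -z (the intrinsics and any distortion apply to the point x, -y, -z); pixel columns grow to the right and rows downward; lengths in mm; the calibration is good to about 2 mm. The wrist camera is an equidistant fisheye: a pixel r from the principal point sees the ray r / f radians off the axis. A picture is of the moment at which its call begins.
A pose or a line that the arm cannot do raises PlanningError and nothing moves.
- finish_job(): hands the job in, once; it reports no verdict.
The state is a dict: "time": time; "qpos": joint angles; "qvel": joint speeds; "joint_efforts": joint torques, N m; "eef_pos": TCP position; "tool_rot": TCP orientation; "ft_force": force on the tool from outside, world axes, zero at the start; "torque": the same for the moment, N m; "finger_gap": finger opening in mm.
Only numpy, scipy, OpenCV 4.12 (cv2) and the standard library are available. Lean on these libraries where they do the work, as an engineer would, in place of code of your own. Each camera call takes 0.05 s, during which the arm holds its last target. There are 200 camera calls.

## Working session

There is one attempt and no reset: what is moved stays moved. The work goes in short steps, each a Python script; the robot and the scene stay as the last script left them, time stands still between calls to the robot, and variables do not carry over. Pictures are saved under pics/ and viewed, about 8 in all and at most 12, crops included, and the job is handed in when it is done.

```bash
ls; mkdir -p pics; cat > h.py <<'E'
import numpy as np, cv2
from workcell import *
def snap(name,tag):
    c=camera(name); np.savez(f'pics/{tag}.npz',**{k:c[k] for k in c}); cv2.imwrite(f'pics/{tag}.png',c['image']); return c
def cloud(c):
    v,u=np.mgrid[0:480,0:640]; z=c['range_z']
    p=np.stack([(u-c['cx'])/c['fx']*z,-(v-c['cy'])/c['fy']*z,-z,np.ones_like(z)],-1)
    w=p@np.array(c['cam_to_world']).T; w=w[...,:3]; w[z==0]=np.nan; return w
E
python3 - <<'E'
from h import *
a=snap('top','top1');b=snap('scene','scene1')
for c in(a,b): print({k:c[k] for k in c if k not in('image','range_z')})
s=read_state();print(s, grip_point_offset)
E
```

```text
pics
{'fx': 458.7555194027643, 'fy': 458.7555194027643, 'cx': 317.1111856309724, 'cy': 241.52204771692726, 'cam_to_world': array([[ 1.58917493e-02,  9.82556048e-01, -1.85286440e-01,
         3.31261251e+02],
       [-9.99860690e-01,  1.65622938e-02,  2.07163839e-03,
         2.38897400e+00],
       [ 5.10426929e-03,  1.85227706e-01,  9.82682372e-01,
         1.40078760e+03],
       [ 0.00000000e+00,  0.00000000e+00,  0.00000000e+00,
         1.00000000e+00]])}
{'fx': 616.8954883486001, 'fy': 616.8954883486001, 'cx': 327.0954879393642, 'cy': 230.305681913836, 'cam_to_world': array([[-3.12133385e-01, -7.04644188e-01,  6.37219992e-01,
         1.44338420e+03],
       [ 9.49932545e-01, -2.21476751e-01,  2.20400109e-01,
         3.32719511e+02],
       [-1.41742427e-02,  6.74110241e-01,  7.38494735e-01,
         1.11355577e+03],
       [ 0.00000000e+00,  0.00000000e+00,  0.00000000e+00,
         1.00000000e+00]])}
{'time': 0.1, 'qpos': array([-1.42018386,  0.52196655, -0.03631981,  1.59992451,  0.02121891,
        1.02106815, -0.11279485]), 'qvel': array([ 0.00023687, -0.00098328, -0.00044638, -0.00110184,  0.0004149 ,
        0.00028795,  0.00078809]), 'joint_efforts': array([ 3.48704765e-03, -9.28495789e+01,  1.98381208e+00, -3.70529401e+01,
        1.81222439e-02,  5.45181858e-03,  2.47152587e-05]), 'eef_pos': array([136.86820402, 609.54277478, 230.78528273]), 'tool_rot': array([[ 2.19025324e-01,  9.75719166e-01, -1.29751645e-04],
       [ 9.75718685e-01, -2.19025346e-01, -9.72494521e-04],
       [-9.77300442e-04,  8.63998239e-05, -9.99999519e-01]]), 'ft_force': array([ 1.24070606, -0.9919796 ,  0.52763011]), 'torque': array([-0.01556805,  0.01138129, -0.04487101]), 'finger_gap': 85.51306994946258} -18.700000000000003
```

View pics/top1.png

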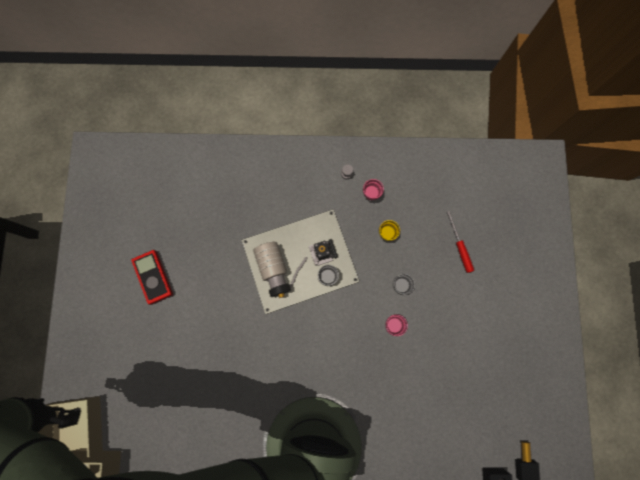

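View pics/scene1.png

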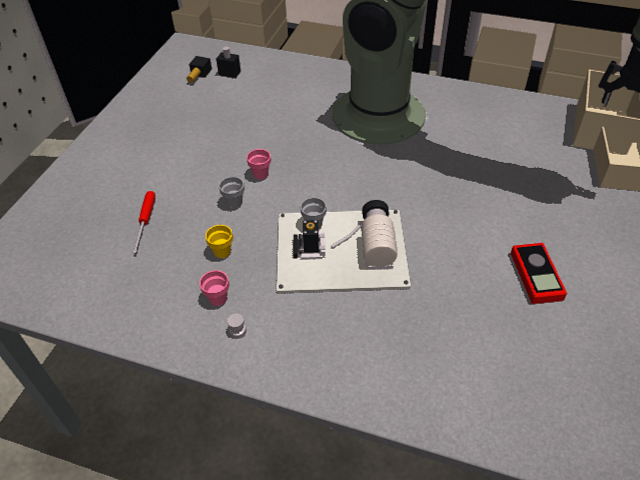

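Top view: the grey cup on the rig at (329,274) next to the block at (323,250), and a grey twin at (402,285). The look-alikes are pink at (373,190) and (396,325) and yellow at (389,231). The coupling is at (347,171), driver (460,245) and meter (152,277). I choose the two grey cups and will measure them now.

```bash
python3 - <<'E'
from h import *
for t in('top1','scene1'):
    c=dict(np.load(f'pics/{t}.npz')); w=cloud(c); im=c['image'].astype(int)
    # plate: z 8..16 
    sc = (w[...,0]>350)&(w[...,0]<800)&(abs(w[...,1])<400)
    print(t,'bench z',np.nanmedian(w[...,2][sc]))
    m=(w[...,2]>7)&(w[...,2]<17)&(im.min(-1)>110)&(w[...,0]>380)&(w[...,0]<800)&(abs(w[...,1])<300)
    n,l,st,ce=cv2.connectedComponentsWithStats(m.astype(np.uint8)); k=1+np.argmax(st[1:,4]); 
    r=cv2.minAreaRect(w[l==k][:,:2].astype(np.float32)); print('plate',r, np.median(w[l==k][:,2]))
    for name,uv in dict(top1=dict(cr=(329,274),cb=(402,285),blk=(323,250)),scene1=dict(cr=(313,210),cb=(232,193),blk=(311,230)))[t].items():
        u,v=uv; P=w[v-20:v+20,u-20:u+20].reshape(-1,3); 
        zmin=(60 if name=='cr' else 48) if name!='blk' else 78
        q=P[(P[:,2]>zmin)&(P[:,2]<100)]
        print(name,len(q),q[:,2].max() if len(q) else None)
        if name!='blk':
            zt=np.percentile(q[:,2],97); q=q[q[:,2]>zt-8]
            print(' circ',cv2.minEnclosingCircle(q[:,:2].astype(np.float32)),np.median(q[:,2]))
        else: print(' rect',cv2.minAreaRect(q[:,:2].astype(np.float32)),np.median(q[:,2]))
a=cv2.imread('pics/top1.png')[200:340,230:430]; cv2.imwrite('pics/crop1.png',cv2.resize(a,None,fx=4,fy=4,interpolation=cv2.INTER_CUBIC))
E
```

```text
top1 bench z 0.8290575854205144
plate ((534.1847534179688, 52.25376892089844), (239.61819458007812, 301.1768493652344), 19.771686553955078) 11.638136742940105
cr 125 89.99108793644723
 circ ((540.021484375, -18.137371063232422), 14.844979286193848) 84.40918250684899
cb 95 70.47540826067075
 circ ((462.5597839355469, -256.0908203125), 31.108203887939453) 63.96004584118077
blk 191 96.65510517136727
 rect ((546.1964721679688, -18.706809997558594), (69.16464233398438, 36.096675872802734), 19.3314208984375) 86.1742397511523
scene1 bench z 0.2752683760825221
plate ((535.1016845703125, 53.04408264160156), (245.71270751953125, 300.9339599609375), 20.16150665283203) 12.174639790024003
cr 434 97.38458995038593
 circ ((553.612548828125, -14.711505889892578), 21.581073760986328) 88.40493230405673
cb 268 68.859425441741
 circ ((467.3236389160156, -256.81500244140625), 34.850894927978516) 62.16496750619547
blk 270 97.38458995038593
 rect ((539.9895629882812, -10.617218017578125), (86.12855529785156, 51.5128059387207), 19.724363327026367) 86.10271778127765
```

View pics/crop1.png

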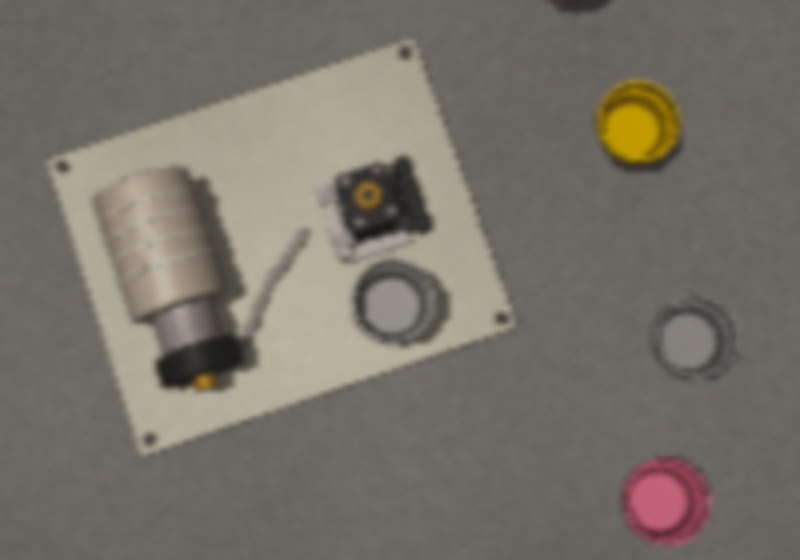

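Three pictures viewed. The crop confirms the cup on the plate at crop (398,300), just on the -x side of the block, with its grey twin at (690,340). Rig yaw is about +19.8°. I'll hover over the area and take a wrist view for precision.

```bash
cat >> h.py <<'E'
YAW=np.radians(19.8)
def down(yaw,tilt=0.0):
    "tool down, jaw x at world yaw; tilt = rotation about rig y"
    from scipy.spatial.transform import Rotation as R
    x=np.array([np.cos(yaw),np.sin(yaw),0]); z=np.array([0,0,-1.]); return np.stack([x,np.cross(z,x),z],1)
def wcloud(c):
    v,u=np.mgrid[0:480,0:640]; z=c['range_z']; a=(u-c['cx'])/c['fx']; b=(v-c['cy'])/c['fy']
    r=np.hypot(a,b)+1e-9; t=np.tan(np.minimum(r,1.4))/r
    p=np.stack([a*t*z,-b*t*z,-z,np.ones_like(z)],-1); w=(p@np.array(c['cam_to_world']).T)[...,:3]; w[z==0]=np.nan; return w
E
python3 - <<'E'
from h import *
movep([500,-130,330],down(YAW+np.pi/2))
c=snap('wrist','w1'); s=read_state(); print(s['time'],s['qpos'],s['eef_pos'],c['cam_to_world'],c['fx'],c['cx'],c['cy'])
w=wcloud(c); m=np.isfinite(w[...,2])&(abs(w[...,2])<100)
print('bench',np.nanmedian(w[...,2][m]))
im=c['image'].astype(int)
H=np.zeros((400,400),np.float32)
for t,z0 in(('cr',76),('cb',64)):
    g={'cr':(508,-38),'cb':(465,-256)}[t]
    d=np.hypot(w[...,0]-g[0],w[...,1]-g[1]); q=w[(d<45)&(abs(w[...,2]-z0)<6)&((w[...,0]-g[0])*0.94+(w[...,1]-g[1])*.34<33)]
    print(t,len(q),cv2.minEnclosingCircle(q[:,:2].astype(np.float32)),np.median(q[:,2]))
d=np.hypot(w[...,0]-558,w[...,1]+13); q=w[(d<40)&(w[...,2]>82)]
print('blk',len(q),cv2.minAreaRect(q[:,:2].astype(np.float32)),np.median(q[:,2]),q[:,2].max())
from scipy.spatial.transform import Rotation as R
for a in(YAW,YAW+np.pi): print(inverse_kinematics([558,-13,180],down(a)))
E
```

```text
3.0667 [-0.49061706  0.32944164  0.82761738  1.7799     -0.26420996  1.1479093
  2.33713729] [ 500.16867055 -129.49967604  329.87985741] [[-3.40186509e-01 -9.06761809e-01 -2.49110742e-01  4.37037277e+02]
 [ 9.40357845e-01 -3.28176979e-01 -8.95934933e-02 -1.52499275e+02]
 [-5.12452471e-04 -2.64731738e-01  9.64321961e-01  4.71112978e+02]
 [ 0.00000000e+00  0.00000000e+00  0.00000000e+00  1.00000000e+00]] 371.64829954431775 317.44450605230014 242.95336094392036
bench -1.1060015535265961
cr 311 ((485.5199890136719, -34.32318115234375), 31.399669647216797) 74.11108848780981
cb 448 ((463.5927734375, -256.55718994140625), 31.256088256835938) 62.32789852901999
blk 1079 ((559.1658325195312, -15.104276657104492), (43.519203186035156, 36.56053924560547), 20.329551696777344) 84.86469513277797 92.41617588099962
[-0.74025342  0.7298066   1.02894075  1.86223641 -0.74844528  0.99619781
  0.96415746]
[-0.80922906  0.86481029  1.22502486  1.86481607 -0.91907753  1.12091156
 -2.0232567 ]
```

View pics/w1.png

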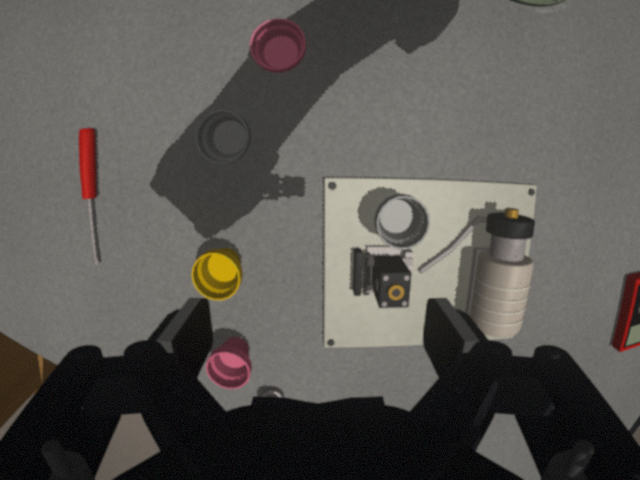

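Four pictures viewed. The wrist view shows cup_rig at (402,220), block (393,280), grey twin (225,136), pinks (278,45) and (230,362), yellow (217,274). The positions agree across the views. I'll refine the circle fits and pick the cup.

```bash
cat >> h.py <<'E'
from scipy.optimize import least_squares
def rim(w,g,ztop,band=(-7,5),R=31,iters=4):
    g=np.array(g,float)
    for _ in range(iters):
        d=np.hypot(w[...,0]-g[0],w[...,1]-g[1]); k=(abs(d-30)<5+3)&(w[...,2]>ztop+band[0])&(w[...,2]<ztop+band[1]); q=w[k][:,:2]
        g=least_squares(lambda p:np.hypot(*(q-p).T)-29.7,g,loss='soft_l1').x
    return g,len(q)
E
python3 - <<'E'
from h import *
c=dict(np.load('pics/w1.npz')); w=wcloud(c)
cr,n=rim(w,(485.5,-34.3),75); cb,m=rim(w,(463.6,-256.6),63); print(cr,n,cb,m)
t=cloud(dict(np.load('pics/top1.npz'))); print('top',rim(t,cr,76),rim(t,cb,64))
F=down(YAW-np.pi/2)
movep([*cr,150],F); print(read_state()['qpos'],read_state()['time'])
c=snap('wrist','w2'); w=wcloud(c); print('near',rim(w,cr,75),rim(w,cb,63))
movel([*cr,12+40],max_speed=100,guard=15)
s=read_state(); print(s['time'],s['eef_pos'],s['ft_force'])
clamp(); s=read_state(); print(s['time'],s['eef_pos'],s['finger_gap'],s['ft_force'])
movel([*cr,12+40+60],max_speed=100); wait(.2); s=read_state(); print(s['time'],s['eef_pos'],s['finger_gap'],s['ft_force'])
c=snap('wrist','w3')
E
```

```text
[485.06713553 -34.37341542] 518 [ 463.59645988 -256.09355409] 489
top (array([483.86620638, -33.72812854]), 63) (array([ 462.19935675, -256.13945947]), 61)
[-0.85987127  0.94949923  1.35883452  2.07038074 -1.07610964  1.12753719
 -0.19590905] 5.325
near (array([485.9933997 , -33.52823167]), 1679) (array([ 463.92481323, -255.61172065]), 608)
6.5083 [485.17437815 -34.45133271  52.19628159] [ 0.15324726  0.09520124 -0.33839722]
6.8917 [485.22758673 -34.24490129  52.57558853] 59.19435998701442 [-3.22807271  2.6549353  13.87973958]
7.8417 [484.86046633 -34.41957888 111.57869925] 59.31863223404292 [-0.02259987 -0.32227831 -1.32640315]
```

View pics/w3.png

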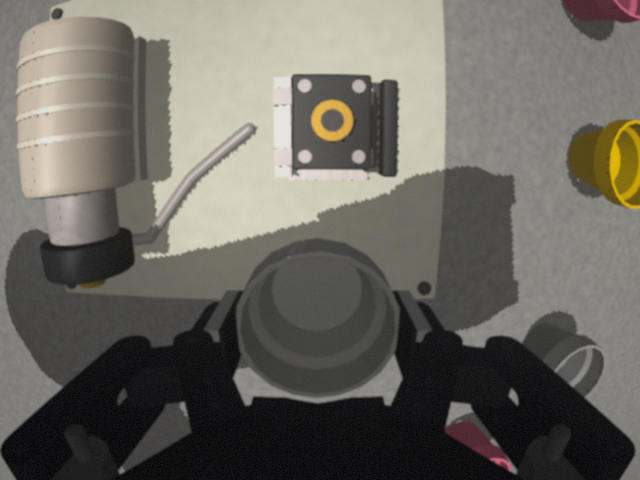

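Five pictures viewed. The cup sits between the fingers at (317,320), looks upright, and the block area is clear. I'll check its rim plane, then carry it to the twin, looking again from above it.

```bash
python3 - <<'E'
from h import *
def rimplane(c,g,z):
    w=wcloud(c); d=np.hypot(w[...,0]-g[0],w[...,1]-g[1]); v,u=np.mgrid[0:480,0:640]
    q=w[(abs(d-30)<5)&(abs(w[...,2]-z)<12)&(v<400)]
    # top envelope per azimuth
    a=np.arctan2(q[:,1]-g[1],q[:,0]-g[0]); P=[]
    for b in np.linspace(-np.pi,np.pi,25)[:-1]:
        k=q[(a>=b)&(a<b+np.pi/12)]
        if len(k)>3: P.append(k[np.argsort(k[:,2])[-3:]].mean(0))
    P=np.array(P); A=np.c_[P[:,:2]-g,np.ones(len(P))]; s=np.linalg.lstsq(A,P[:,2],rcond=None)[0]; return s,len(P)
c=dict(np.load('pics/w3.npz')); w=wcloud(c)
e=read_state()['eef_pos'][:2]
g,n=rim(w,e,136); print('held rim',g,n,'tcp',e,rimplane(c,g,135)); 
F=down(YAW-np.pi/2); cb=np.array([463.8,-255.9])
movel([*e,165],max_speed=150)
movep([*cb,165],F); wait(.2)
s=read_state(); print(s['time'],s['eef_pos'],s['finger_gap'])
c=snap('wrist','w4'); w=wcloud(c); h,n=rim(w,s['eef_pos'][:2],189); print('held',h,n, 'twin',rim(w,cb,63))
t=snap('top','top2'); t=cloud(t); print('top held',rim(t,h,189),'twin',rim(t,cb,64))
t=snap('scene','sc2'); t=cloud(t); print('scene held',rim(t,h,189),'twin',rim(t,cb,64))
E
```

```text
held rim [486.07092527 -34.41397934] 5288 tcp [484.88823716 -34.45483937] (array([ 2.61010111e-03, -2.92761394e-02,  1.38320607e+02]), 24)
9.4833 [ 464.24709591 -254.77993731  164.73577272] 59.06028279229607
held [ 465.5009406  -254.78426883] 5331 twin (array([ 463.8690838 , -256.59668706]), 642)
top held (array([ 465.5009406 , -254.78426883]), 0) twin (array([ 463.8, -255.9]), 0)
scene held (array([ 465.3865128 , -253.15010863]), 185) twin (array([ 464.63644879, -254.20313129]), 147)
```

```bash
python3 - <<'E'
from h import *
T=np.array([463.8-1.2,-255.9-1.3])
movel([*T,90],max_speed=120); 
hit=movel([*T,59],max_speed=30,guard=5); wait(.1)
s=read_state(); print(s['time'],hit,s['eef_pos'],s['ft_force'])
open_gripper(); wait(.1); s=read_state(); print(s['time'],s['eef_pos'],s['finger_gap'],s['ft_force'])
movel([*T,150],max_speed=150)
c=snap('wrist','w5'); w=wcloud(c)
g=np.array([463.8,-255.9]); print('upper',rim(w,g,87),'lower?',rim(w,g,63,(-5,5)))
d=np.hypot(w[...,0]-g[0],w[...,1]-g[1]); q=w[(d<45)&(w[...,2]>30)]; print(np.percentile(q[:,2],[50,90,99]))
t=cloud(snap('top','top3')); print('top',rim(t,g,88)); t=cloud(snap('scene','sc3')); print('sc',rim(t,g,88))
print(read_state()['time'])
a=cv2.imread('pics/sc3.png')[120:270,150:350]; a=cv2.resize(a,None,fx=3,fy=3,interpolation=cv2.INTER_CUBIC); b=cv2.resize(cv2.imread('pics/w5.png'),(600,450))
cv2.imwrite('pics/v6.png',cv2.resize(np.hstack([a,b]),(800,300)))
E
```

```text
11.3083 True [ 462.59390531 -257.33326095   64.61223279] [-1.57753201  1.42941713 12.24099637]
11.7917 [ 462.33494545 -256.9654038    64.22103899] 85.17400117388456 [0.43781785 0.63371382 0.23855868]
upper (array([ 463.41334758, -256.66321609]), 1867) lower? (array([ 467.06732656, -254.55453856]), 1920)
[230.66193305 247.91707523 251.21481701]
top (array([ 463.8, -255.9]), 0)
sc (array([ 463.41824917, -254.58234571]), 138)
12.6667
```

View pics/v6.png

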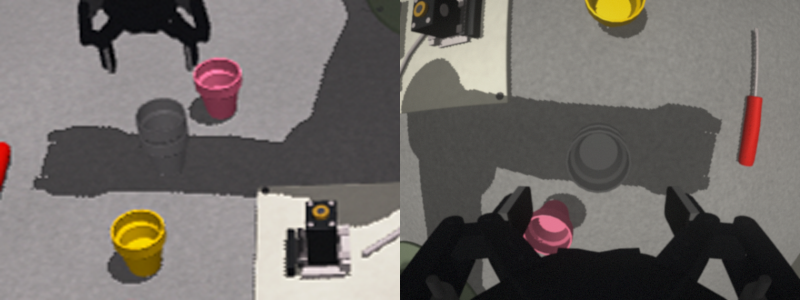

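Six pictures viewed. The grey cup stands nested with its collar raised, at left-panel (162,125) and right-panel (598,157). I'll check its height and tilt numerically, then refine the block pose and grip it.

```bash
python3 - <<'E'
from h import *
c=dict(np.load('pics/w5.npz')); w=wcloud(c); g=np.array([463.5,-256.2])
d=np.hypot(w[...,0]-g[0],w[...,1]-g[1]); q=w[(d<36)&(d>24)&(w[...,2]>70)&(w[...,2]<110)]
a=np.arctan2(q[:,1]-g[1],q[:,0]-g[0]); P=[]
for b in np.linspace(-np.pi,np.pi,25)[:-1]:
    k=q[(a>=b)&(a<b+np.pi/12)]
    if len(k)>3: P.append(k[np.argsort(k[:,2])[-3:]].mean(0))
P=np.array(P); print('rim plane slope x,y,z',np.linalg.lstsq(np.c_[P[:,:2]-g,np.ones(len(P))],P[:,2],rcond=None)[0],len(P))
def blk(c):
    w=wcloud(c); d=np.hypot(w[...,0]-559,w[...,1]+14.5); v,u=np.mgrid[0:480,0:640]
    q=w[(d<34)&(w[...,2]>80)&(w[...,2]<90)]; r=cv2.minAreaRect(q[:,:2].astype(np.float32)); return r,np.median(q[:,2])
for t in('w1','w2','w3'): print(t,blk(dict(np.load(f'pics/{t}.npz'))))
# move over block
for yy in (YAW,YAW+np.pi,YAW-np.pi):
    j=inverse_kinematics([559,-14.5,170],down(yy)); print(yy,j)
movep([559,-14.5,170],down(YAW)); wait(.1)
s=read_state(); print(s['time'],s['eef_pos'],s['qpos'])
c=snap('wrist','w6'); print('w6',blk(c))
E
```

```text
rim plane slope x,y,z [ 1.07112411e-03 -1.39836080e-03  8.76768026e+01] 24
w1 (((559.0936279296875, -15.131038665771484), (43.673194885253906, 36.56053924560547), 20.329551696777344), np.float64(84.63980736166215))
w2 (((559.1625366210938, -14.55782699584961), (43.643943786621094, 36.259037017822266), 20.03314208984375), np.float64(84.70709477089571))
w3 (((559.4716186523438, -14.508249282836914), (44.14871597290039, 36.28145217895508), 20.116127014160156), np.float64(84.68465397693376))
0.3455751918948773 [-0.69354655  0.70097756  0.93984501  1.86637189 -0.69845495  0.94396461
  0.91757615]
3.48716784548467 [-0.83439717  1.05206597  1.41140197  1.87168448 -1.10348634  1.28848019
 -1.8687235 ]
-2.796017461694916 [-0.83439717  1.05206597  1.41140197  1.87168448 -1.10348634  1.28848019
 -1.8687235 ]
13.7917 [558.60323371 -16.16074373 169.82330203] [-0.69171764  0.70160941  0.94103011  1.8670497  -0.69871834  0.94400893
  0.91648386]
w6 (((559.7625122070312, -14.496278762817383), (44.218685150146484, 36.73735427856445), 19.924131393432617), np.float64(84.71062813890998))
```

```bash
cat >> h.py <<'E'
B=np.array([559.4,-14.6]); BY=np.radians(20.0); TZ=47.0
from scipy.spatial.transform import Rotation as Rot
def bpose(th,h,up=0,piv=10.0):
    "TCP pose for block tilted th about rig y (top to +x if >0), raised h; pivots at pad height"
    Rz=Rot.from_euler('z',BY).as_matrix(); Ry=Rot.from_euler('y',th).as_matrix(); Q=Rz@Ry@Rz.T
    C=np.array([*B,20+piv]); p=C+Q@(np.array([0,0,TZ-20+h-piv]))
    return p,Q@down(BY)
E
python3 - <<'E'
from h import *
print([inverse_kinematics(*bpose(t,h)) is not None for t,h in((-.14,3),(.14,3),(.14,15),(-.14,15),(0,40))])
p,F=bpose(0,0)
movel([*p[:2],120],F,max_speed=120); hit=movel(p,F,max_speed=80,guard=15); s=read_state(); print(s['time'],hit,s['eef_pos'],s['ft_force'])
clamp(); wait(.2); s=read_state(); print(s['time'],s['eef_pos'],s['finger_gap'],s['ft_force'],s['torque'])
c=snap('scene','sc4')
w=cloud(c); im=c['image'].astype(int); m=(w[...,2]>7)&(w[...,2]<17)&(im.min(-1)>110)&(w[...,0]>380)&(w[...,0]<800)&(abs(w[...,1])<300)
n,l,st,ce=cv2.connectedComponentsWithStats(m.astype(np.uint8)); k=1+np.argmax(st[1:,4]); print('plate',cv2.minAreaRect(w[l==k][:,:2].astype(np.float32)))
cv2.imwrite('pics/v7.png',cv2.resize(c['image'][150:310,230:430],None,fx=4,fy=3.75,interpolation=cv2.INTER_CUBIC))
E
```

```text
[True, True, True, True, True]
15.475 False [559.66328769 -14.70275641  47.39737867] [ 0.4170609  -0.08048893  0.14177723]
16.1333 [559.74307416 -14.42079741  47.38795958] 43.4444966236427 [0.40999306 0.76597002 5.40348945] [ 0.1895928   0.18526751 -0.05304568]
plate ((537.3014526367188, 53.78172302246094), (240.0261993408203, 300.2835388183594), 19.8560733795166)
```

View pics/v7.png

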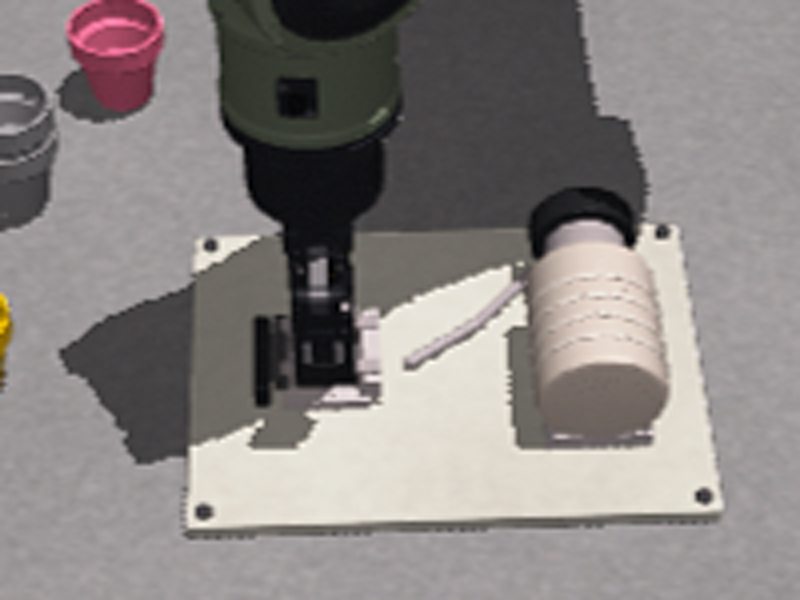

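Seven pictures viewed. The gripper holds the block at (325,330) with the rig flat and unmoved. First three swings now, with the force watched.

```bash
cat >> h.py <<'E'
def swing(th0,h0,th1,h1,n=2,sp=8,lim=14):
    for i in range(1,n+1):
        f=i/n; p,F=bpose(th0+(th1-th0)*f,h0+(h1-h0)*f); movel(p,F,max_speed=sp)
        s=read_state(); z=s['tool_rot'][:,2]; x=np.array([np.cos(BY),np.sin(BY),0])
        print('%.2f th %.3f h %.1f act %.3f z %.2f F'%(s['time'],th0+(th1-th0)*f,h0+(h1-h0)*f,-z@x,s['eef_pos'][2]),np.round(s['ft_force'],1),np.round(s['torque'],2),flush=True)
        if s['ft_force'][2]<-lim: print('PULL'); raise SystemExit
E
python3 - <<'E'
from h import *
K=[(0,0),(-.06,1.1),(.10,2.9),(-.13,5.2)]
for a,b in zip(K,K[1:]): swing(*a,*b)
c=snap('scene','sc5')
w=cloud(c); im=c['image'].astype(int); m=(w[...,2]>4)&(w[...,2]<20)&(im.min(-1)>110)&(w[...,0]>380)&(w[...,0]<800)&(abs(w[...,1])<300)
q=w[m]; print('plate z plane',np.linalg.lstsq(np.c_[q[:,:2]-[535,53],np.ones(len(q))],q[:,2],rcond=None)[0])
w=cloud(dict(np.load('pics/sc4.npz'))); q=w[m]; print('before',np.linalg.lstsq(np.c_[q[:,:2]-[535,53],np.ones(len(q))],q[:,2],rcond=None)[0])
cv2.imwrite('pics/v8.png',cv2.resize(c['image'][150:310,230:430],None,fx=4,fy=3.75,interpolation=cv2.INTER_CUBIC))
E
```

```text
16.43 th -0.030 h 0.6 act -0.030 z 47.91 F [-4.  -1.7  9.5] [-0.31  1.09 -0.05]
16.68 th -0.060 h 1.1 act -0.059 z 48.40 F [-5.6 -1.1 13. ] [-0.33  1.58  0.03]
17.05 th 0.020 h 2.0 act 0.022 z 49.00 F [-4.3 -0.5  9. ] [-0.2   1.18 -0.13]
17.43 th 0.100 h 2.9 act 0.102 z 49.65 F [-3.3  0.4  5.3] [-0.18  1.03 -0.  ]
17.90 th -0.015 h 4.0 act -0.013 z 50.79 F [ -0.5  -2.1 -11.9] [-0.69  0.14 -0.04]
18.39 th -0.130 h 5.2 act -0.128 z 51.87 F [ -1.   -1.4 -11.9] [-0.64  0.63 -0.18]
plate z plane [-9.05048086e-03  2.56187701e-04  1.16663174e+01]
 ** On entry to DLASCL parameter number  4 had an illegal value
 ** On entry to DLASCL parameter number  4 had an illegal valueTraceback (most recent call last):
  File "<stdin>", line 7, in <module>
    x, resids, rank, s = _umath_linalg.lstsq(a, b, rcond,
                         ~~~~~~~~~~~~~~~~~~~^^^^^^^^^^^^^
                                             signature=signature)
                                             ^^^^^^^^^^^^^^^^^^^^
    raise LinAlgError("SVD did not converge in Linear Least Squares")
numpy.linalg.LinAlgError: SVD did not converge in Linear Least Squares
```

```bash
python3 - <<'E'
from h import *
im=dict(np.load('pics/sc5.npz'))['image']; im2=dict(np.load('pics/sc4.npz'))['image']
c=snap('wrist','w7')
a=cv2.resize(im[195:275,270:370],(400,320),interpolation=cv2.INTER_CUBIC)
b=c['image']; b=cv2.resize(b,(400,300)); b=np.vstack([b,np.zeros((20,400,3),np.uint8)])
cv2.imwrite('pics/v8.png',np.hstack([a,b]))
def plane(f):
    w=cloud(f); m=(w[...,2]>4)&(w[...,2]<20)&(f['image'].min(-1)>110)&(w[...,0]>380)&(w[...,0]<800)&(abs(w[...,1])<300); q=w[m]; return np.linalg.lstsq(np.c_[q[:,:2]-[535,53],np.ones(len(q))],q[:,2],rcond=None)[0]
for t in('scene1','sc4','sc5'): print(plane(dict(np.load(f'pics/{t}.npz'))))
E
```

```text
[-6.35981117e-03  1.76144784e-04  1.14330314e+01]
[-9.07418879e-03  2.66734341e-04  1.14823778e+01]
[-9.05048086e-03  2.56187701e-04  1.16663174e+01]
```

View pics/v8.png

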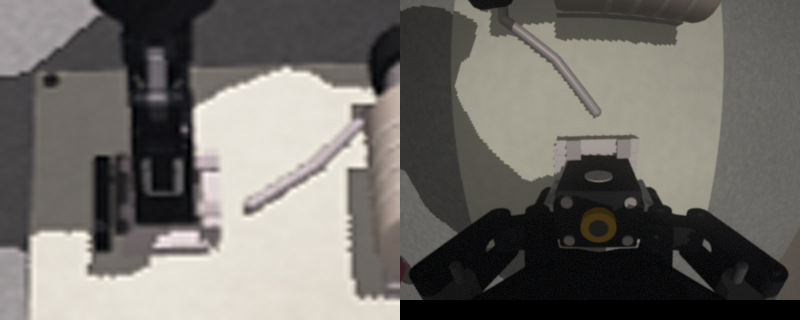

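Eight pictures viewed. The block (port at right-panel (598,225)) is firmly between the fingers and the rig plate plane is unchanged. I'll measure the block's real tilt from wrist depth.

```bash
cat >> h.py <<'E'
def btilt(c,verbose=True):
    w=wcloud(c); x=np.array([np.cos(BY),np.sin(BY)]); y=np.array([-x[1],x[0]]); d=w[...,:2]-B; X=d@x; Y=d@y; Z=w[...,2]
    k=(abs(X)<30)&(abs(Y)<17)&(Z>75)&(Z<130); A=np.c_[X[k],Y[k],np.ones(k.sum())]; z=Z[k]; keep=np.ones(len(z),bool)
    for _ in range(8):
        s=np.linalg.lstsq(A[keep],z[keep],rcond=None)[0]; r=z-A@s; keep=abs(r-np.median(r[keep]))<max(1.5,2*np.median(abs(r[keep])))
    xs=A[keep][:,0]; cx=(np.percentile(xs,1)+np.percentile(xs,99))/2
    return dict(tilt=round(-s[0],3),ytilt=round(s[1],3),ztop=round(s[2]+s[0]*cx,2),cx=round(cx,2),w=round(np.ptp(np.percentile(xs,[1,99])),1),n=int(keep.sum()))
E
python3 - <<'E'
from h import *
for t in('w6','w7'): print(t,btilt(dict(np.load(f'pics/{t}.npz'))))
s=read_state(); print(s['time'],s['finger_gap'],s['ft_force'])
E
```

```text
w6 {'tilt': np.float64(0.001), 'ytilt': np.float64(0.002), 'ztop': np.float64(84.72), 'cx': np.float64(0.26), 'w': np.float64(42.9), 'n': 2639}
w7 {'tilt': np.float64(-0.133), 'ytilt': np.float64(-0.001), 'ztop': np.float64(88.96), 'cx': np.float64(-6.76), 'w': np.float64(45.4), 'n': 8809}
18.4917 43.16787603657394 [ -0.59823702  -0.8191997  -11.08070673]
```

The block follows the tool (measured -0.133 rad, about 4.5 mm up, no slip). I'll continue rocking.

```bash
python3 - <<'E'
from h import *
K=[(-.13,5.2),(.13,7.3),(-.13,9.4),(.13,11.5)]
for a,b in zip(K,K[1:]):
    swing(*a,*b,sp=9); c=camera('wrist'); print(btilt(c),read_state()['finger_gap'])
E
```

```text
18.99 th 0.000 h 6.2 act -0.001 z 53.28 F [ 3.2 -0.3 -8.9] [-0.27 -0.72  0.17]
19.50 th 0.130 h 7.3 act 0.130 z 54.25 F [-4.  -0.1  0.5] [-0.18  0.74 -0.23]
{'tilt': np.float64(0.131), 'ytilt': np.float64(-0.001), 'ztop': np.float64(91.39), 'cx': np.float64(6.45), 'w': np.float64(45.9), 'n': 8895} 43.233504288615684
20.07 th 0.000 h 8.3 act 0.001 z 55.36 F [  0.4  -1.5 -11.4] [-0.52  0.15 -0.14]
20.62 th -0.130 h 9.4 act -0.129 z 56.10 F [ -0.2  -1.4 -10.7] [-0.67  0.5  -0.32]
{'tilt': np.float64(-0.133), 'ytilt': np.float64(-0.002), 'ztop': np.float64(93.28), 'cx': np.float64(-7.2), 'w': np.float64(45.0), 'n': 8690} 43.24464287947139
21.23 th 0.000 h 10.4 act 0.001 z 57.54 F [-0.2 -2.2 -2.3] [-0.31 -0.08 -0.07]
21.79 th 0.130 h 11.5 act 0.131 z 58.34 F [-4.4 -1.9  0.2] [-0.37  0.65 -0.09]
{'tilt': np.float64(0.134), 'ytilt': np.float64(-0.001), 'ztop': np.float64(95.52), 'cx': np.float64(6.93), 'w': np.float64(45.3), 'n': 8721} 43.53750660521906
```

```bash
python3 - <<'E'
from h import *
K=[(.13,11.5),(-.13,13.6),(.13,15.8),(-.13,18),(.06,20),(0,21.5)]
for a,b in zip(K,K[1:]): swing(*a,*b,sp=9)
print(btilt(camera('wrist')))
swing(0,21.5,0,37,n=2,sp=20); wait(.4)
c=snap('wrist','w8'); print(btilt(c)); s=read_state(); print(s['time'],s['eef_pos'],s['ft_force'],s['finger_gap'],s['qvel'])
f=snap('scene','sc6'); w=cloud(f); m=(w[...,2]>4)&(w[...,2]<20)&(f['image'].min(-1)>110)&(w[...,0]>380)&(w[...,0]<800)&(abs(w[...,1])<300); q=w[m]
print('plate',np.linalg.lstsq(np.c_[q[:,:2]-[535,53],np.ones(len(q))],q[:,2],rcond=None)[0],cv2.minAreaRect(q[:,:2].astype(np.float32)))
print('nested rim',rim(w,(463.4,-254.6),88))
cv2.imwrite('pics/v9.png',cv2.resize(f['image'][140:300,190:420],(800,557),interpolation=cv2.INTER_CUBIC))
E
```

```text
22.43 th 0.000 h 12.6 act 0.001 z 59.47 F [  0.   -1.3 -12.1] [-0.67  0.07 -0.17]
23.02 th -0.130 h 13.6 act -0.128 z 60.27 F [-5.3 -1.6 -1.7] [-0.53  1.72 -0.18]
23.64 th 0.000 h 14.7 act -0.001 z 61.61 F [  2.3  -0.5 -10.9] [-0.15 -0.81 -0.08]
24.27 th 0.130 h 15.8 act 0.131 z 63.28 F [-9.5 -0.1 12.3] [-0.04  2.21 -0.08]
24.93 th 0.000 h 16.9 act -0.000 z 64.27 F [ 1.   0.5 -1. ] [0.03 0.04 0.02]
25.58 th -0.130 h 18.0 act -0.130 z 64.99 F [-0.2 -1.4  8.8] [-0.45  0.11 -0.02]
26.12 th -0.035 h 19.0 act -0.034 z 65.56 F [-0.8 -0.1 -1. ] [0.01 0.03 0.03]
26.68 th 0.060 h 20.0 act 0.059 z 66.84 F [ 0.2 -0.3 -1.1] [ 0.03 -0.04  0.03]
26.98 th 0.030 h 20.8 act 0.030 z 68.04 F [-0.1  0.2 -1.2] [ 0.02 -0.06  0.07]
27.27 th 0.000 h 21.5 act 0.000 z 68.65 F [ 0.5 -0.2 -2.2] [ 0.02 -0.02  0.03]
{'tilt': np.float64(-0.002), 'ytilt': np.float64(-0.002), 'ztop': np.float64(106.02), 'cx': np.float64(-0.21), 'w': np.float64(48.2), 'n': 9069}
27.86 th 0.000 h 29.2 act -0.000 z 76.31 F [ 0.1  0.  -1.8] [-0.02 -0.06 -0.04]
28.39 th 0.000 h 37.0 act -0.000 z 84.07 F [-0.1 -0.3 -1.8] [-0.02  0.02  0.  ]
{'tilt': np.float64(-0.001), 'ytilt': np.float64(-0.001), 'ztop': np.float64(121.34), 'cx': np.float64(-0.38), 'w': np.float64(48.0), 'n': 9120}
28.8417 [559.38280915 -14.64724164  83.95326369] [-0.50564633 -0.29872252 -1.99004902] 43.56405979234688 [-0.00080103  0.00052585 -0.00237585  0.00091211  0.00097962  0.00025826
 -0.00013118]
plate [-7.77320995e-03  2.36332303e-04  1.14437368e+01] ((590.0352783203125, -0.152679443359375), (419.60174560546875, 599.7678833007812), 0.030076399445533752)
nested rim (array([ 463.27503303, -254.58088116]), 140)
```

View pics/v9.png

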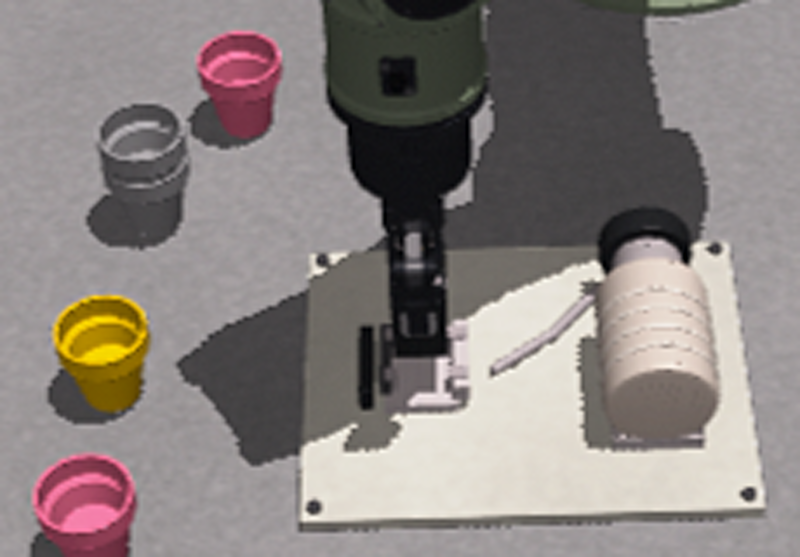

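Nine pictures viewed. The block at (420,320) hangs clear over the empty seat, the rig is flat, and the cups are nested at (145,165). The force on the tool is just the block's weight, so I'm handing in.

```bash
python3 - <<'E'
from h import *
print(finish_job()); print(read_state()['time'])
E
```

```text
the job is handed in; nothing more can be done
None
the job is handed in; nothing more can be done
```

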